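# Make up two health-check kits

## Task

Make up the two health-check kits. In the long tray put the finger pulse meter into the compartment next to the finger tab, the squat jar into the middle one and the tape measure into the one farthest from the tab; in the short tray put the bottle into the compartment next to the tab and the carton into the other. Each thing must rest level on its compartment's floor, the same way up as it is now, and the roll of tape and the grip meter stay where they are.

Things in the scene. Friction and masses are not known exactly. Their poses are not given: they have to be found in the camera images.
- long_tray: Grey plastic tray fixed to the bench, 238 x 82 mm, three compartments in a row along its x, each 74 mm square inside; walls and dividers 4 mm thick, 12 mm high; compartment floor 4 mm above the bench. A round finger tab sticks out 32 mm from the -x end only. Origin: centre of its underside; z up. Compartment centres, y = 0: x = -78 mm (next to the tab), 0, +78 mm.
- short_tray: Grey plastic tray fixed to the bench, 160 x 82 mm, two compartments in a row along its x, each 74 mm square inside; walls and dividers 4 mm thick, 12 mm high; compartment floor 4 mm above the bench. A round finger tab sticks out 32 mm from the -x end only. Origin: centre of its underside; z up. Compartment centres, y = 0: x = -39 mm (next to the tab) and +39 mm.
- pulse_meter: Finger-clip pulse meter: white plastic body with round ends and a groove round it, black display on top, lying on the bench; 56 long (its x) x 34 wide (its y; flat sides only in the middle 26 mm) x 32 mm high, 40 to 85 g. Origin: centre of its underside; z up.
- jar: Squat round white plastic jar with a screw lid as wide as the jar, standing; 52 mm diameter, 45 mm high, 60 to 130 g. Origin: centre of its underside; z up.
- tape_measure: Body tape measure in a square white plastic case with a grey disc and black button on top, lying flat; 50 (x) x 50 (y) x 32 mm high, a small steel end tongue on its +x side, 75 to 155 g. Origin: centre of its underside; z up.
- bottle: White plastic bottle with narrower neck and cap, standing; 46 mm body diameter, 85 mm high in all, straight-sided to 45 mm up, 70 to 140 g. Origin: centre of its underside; z up.
- carton: Small plain cardboard carton, standing on end; 52 (x) x 32 (y) x 68 mm high, 40 to 85 g, rigid. Origin: centre of its underside; z up.
- tape_roll: Roll of white adhesive tape lying flat among the stock; ring of 60 mm outer and 38 mm inner diameter, 18 mm high. To be left alone. Origin: centre of its underside.
- grip_meter: Hand-grip meter behind the stock: white base 100 x 85 mm with a black neck and a white display head, 82 mm high, 0.45 kg. To be left alone. Origin: centre of its underside.
Mind the look-alikes: they are no part of the job. What is shaped like the short_tray but red or yellow is not meant.

How it is judged (in metres and radians):
At the end, for the whole second after the job is handed in: From the tab ends: pulse meter, jar, tape measure in the long tray; bottle, carton in the short one. Each within 24 mm of its compartment centre along both tray axes, underside less than 8 mm above the bench, tilt under 0.12 rad, at rest, released; tape roll and grip meter moved under 20 mm (x of pulse_meter in the frame of long_tray between -0.102 and -0.054 m and y of pulse_meter in the frame of long_tray between -0.024 and 0.024 m and z of pulse_meter in the frame of long_tray between 0 and 0.008 m and angle between each of pulse_meter, jar, tape_measure, bottle, carton's own z axis and vertical below 0.12 rad and linear speed of each of pulse_meter, jar, tape_measure, bottle, carton below 0.02 m/s and angular speed of each of pulse_meter, jar, tape_measure, bottle, carton below 0.3 rad/s and x of jar in the frame of long_tray between -0.024 and 0.024 m and y of jar in the frame of long_tray between -0.024 and 0.024 m and z of jar in the frame of long_tray between 0 and 0.008 m and x of tape_measure in the frame of long_tray between 0.054 and 0.102 m and y of tape_measure in the frame of long_tray between -0.024 and 0.024 m and z of tape_measure in the frame of long_tray between 0 and 0.008 m and x of bottle in the frame of short_tray between -0.063 and -0.015 m and y of bottle in the frame of short_tray between -0.024 and 0.024 m and z of bottle in the frame of short_tray between 0 and 0.008 m and x of carton in the frame of short_tray between 0.015 and 0.063 m and y of carton in the frame of short_tray between -0.024 and 0.024 m and z of carton in the frame of short_tray between 0 and 0.008 m and distance of each of tape_roll, grip_meter from where it was at the start of the episode below 0.02 m); the robot touches nothing.
It fails at once if the roll of tape or the grip meter is pushed more than 20 mm (distance of any of tape_roll, grip_meter from where it was at the start of the episode above 0.02 m).
It also fails if it takes over 128 s, if anything falls off the work surface, if the arm or the gripper's body presses on something with over 40 N, if the wrist force passes 120 N, or if a joint passes its speed limit or range.

## Robot

A 6-joint arm with a two-finger parallel gripper is mounted at the origin on the work surface. World frame = base frame: x ahead of the robot, y to its left, z up, the work surface at z = 0. Lengths are in m, angles in degrees, forces in N, time in s.
With the tool pointing down it reaches from about 0.4 to 0.825 m from the base axis. Payload 7 kg.
Tool frame: the origin (TCP) lies midway between the tips of the shut fingers; the grasp point (between the pads) lies 19 mm behind it (ctrl.hold_point_z is the distance from the TCP to the grasp point, in m); z points along the fingers, y is the line along which they close (so a half turn about z gives the same grasp; the last joint's range is limited). The gripper opens to 88 mm and grips with 3 to 60 N. Pads are 19 mm wide; open, the fingers measure 130 mm over their backs; the gripper's body (78 mm by 193 mm) begins 47 mm behind the grasp point.
Start: joints at [84.861, 20.546, 0.682, 0, -70.136, -16.507], TCP at [0.249, 0.627, 0.227] pointing down, gripper open.
Joint ranges: [-176.03, 176.03], [-82.01, 121.73], [-58.28, 71.71], [-173.87, 95.51], [-174.79, -0.11], [-173.66, 173.66]. Speed limits (degrees/s): [136.94, 136.94, 172.46, 180, 180, 180].

## Interface

Orientations are given as [roll, pitch, yaw] about the fixed x, y, z axes, in that order (R = Rz(yaw) Ry(pitch) Rx(roll)).
In Python, from plant import ctrl gives the robot as it stands.
- The arm moves only by the tool apply_moves, never from a script. Its argument "deltas" is a list of rows, each an object with "fingers": the finger opening in mm, from 0 to 87.6; "delta_pos": the shift along the tool's x, y, z in mm, a list of three; "angular": the turn, a rotation vector about the tool's x, y, z in degrees, a list of three. A call has 1 to 10 rows; each row is the pose to reach, as a shift and turn from the pose commanded when the call began, along the tool's axes at that moment; what a row does not reach only later rows make up. A row lasts 1/10 s, in which the tool goes at most 50 mm and 8.59 degrees, less where a joint would pass 70% of its speed; a pose out of reach is approached as far as the arm can. A call with a gripper value outside its range is refused whole. The fingers move at their own pace and stop on an object; the grip force is fixed at half the most. Time passes only in rows, so rows that repeat a pose let the fingers close. It gives the time, the measured TCP pose, the force, the opening and the grip force at its end, in the units of the state.
- ctrl.get_obs(): the state, without advancing time (a new reading comes with each control period).
- ctrl.snapshot(name): name is "scene" or "top"; returns the picture (480x640x3 uint8, red, green, blue); there is no depth.
- ctrl.camera_params(name): a dict with "fx", "fy", "cx", "cy" (pixels), "cam_to_world" (4x4, takes a point from camera to world coordinates). Camera axes: x right, y up, looking along -z (the intrinsics and any distortion apply to the point x, -y, -z); pixel columns grow to the right and rows downward; lengths in m; the calibration is good to about 2 mm. A picture is of the moment at which its call begins. camera_params takes no time and is no camera call.
- ctrl.close_job(): hands the job in; it is judged then, once.
The state is a dict: "clock": time; "joint_pos": joint angles; "qvel": joint speeds; "tau": joint torques, N m; "tool_pos": TCP position; "orientation": TCP orientation; "force": force on the tool from outside, world axes, zero at the start; "moment": the same for the moment, N m; "opening": finger opening in m; "gripper_force": force on a finger pad.
Only numpy, scipy, OpenCV 4.12 (cv2) and the standard library are available. Lean on these libraries where they do the work, as an engineer would, in place of code of your own. Each camera call takes 0.05 s, during which the arm holds its last target. There are 200 camera calls.

## Working session

There is one attempt and no reset: what is moved stays moved. The work goes in short steps, Python scripts to look and compute and a tool call to move; the robot and the scene stay as the last step left them, time stands still between calls to the robot, and variables do not carry over. Pictures are saved under pics/ and viewed, at most 14 in all, crops included, and the job is handed in when it is done.

Besides the shell and the picture viewer there is one more tool, called as a command line: name --argument value ..., lists and objects as JSON in quotes. apply_moves: Moves the arm, as the interface text tells. Its arguments: {"type":"object","properties":{"deltas":{"type":"array"}},"required":["deltas"]}

```bash
ls; mkdir -p pics; python3 - <<'E'
from plant import ctrl
import cv2
for n in("scene","top"):
    im=ctrl.snapshot(n); cv2.imwrite(f"pics/{n}0.png",im[:,:,::-1])
    p=ctrl.camera_params(n); print(n,p)
o=ctrl.get_obs(); print(o, ctrl.hold_point_z)
E
```

```text
pics
scene {'fx': 518.7667884075826, 'fy': 518.7667884075826, 'cx': 314.4122668537015, 'cy': 253.36873196368936, 'cam_to_world': array([[-0.50665932, -0.72094553,  0.47279369,  1.0436106 ],
       [ 0.86210352, -0.42912523,  0.26949779,  0.22370721],
       [ 0.00859447,  0.54414067,  0.83894998,  1.00395661],
       [ 0.        ,  0.        ,  0.        ,  1.        ]])}
top {'fx': 503.99917655722146, 'fy': 503.99917655722146, 'cx': 308.598216233847, 'cy': 242.40796502911437, 'cam_to_world': array([[ 0.02002524,  0.99494171, -0.09843768,  0.39048483],
       [-0.99977311,  0.01921244, -0.00919813, -0.08385709],
       [-0.00726038,  0.09859954,  0.99510071,  1.30785739],
       [ 0.        ,  0.        ,  0.        ,  1.        ]])}
{'clock': 0.1, 'joint_pos': array([ 8.48603687e+01,  2.05883634e+01,  6.39711426e-01, -1.94064851e-02,
       -7.01381370e+01, -1.65065026e+01]), 'qvel': array([ 0.01524814, -0.01456013,  0.11303868,  0.02794785, -0.03669914,
       -0.00910274]), 'tau': array([-1.46026614e-03, -5.84162235e+01,  2.93750203e+01,  7.01547191e+00,
        1.00804723e-02, -4.55676729e-05]), 'tool_pos': array([0.24884614, 0.62697058, 0.22570472]), 'orientation': array([ 1.79911604e+02, -7.16887425e-03, -2.16527357e+01]), 'force': array([ 0.40537983,  0.20814873, -0.27251329]), 'moment': array([-0.01928729,  0.02745689, -0.00337927]), 'gripper_force': 0.0, 'opening': 0.08781100174254156} 0.0188
```

View pics/scene0.png

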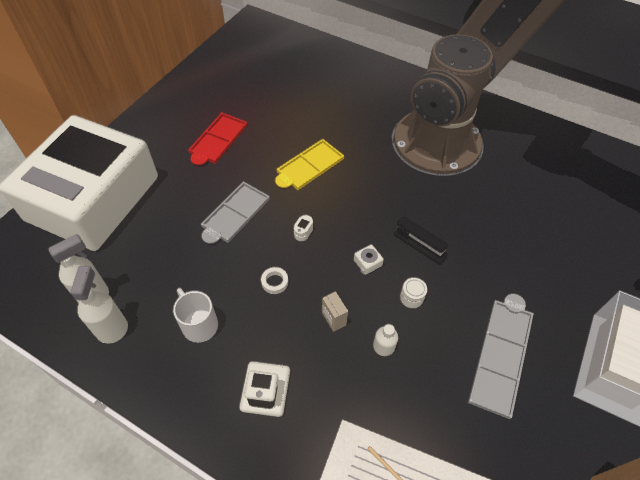

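View pics/top0.png

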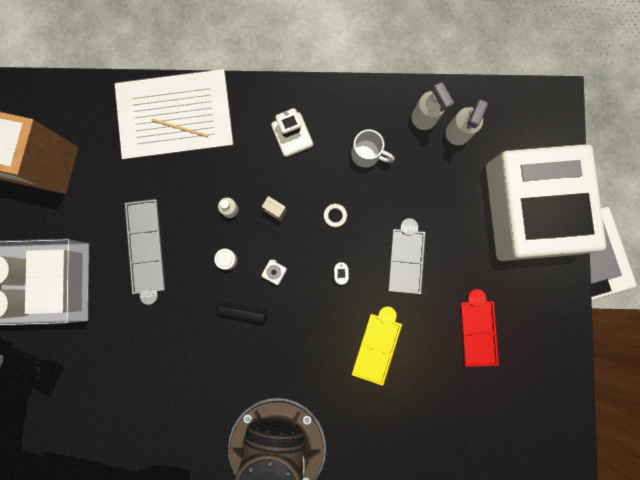

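The top view shows the long tray at about (145,246) with its tab at (149,297). The grey two-compartment tray is at (407,262) with its tab at (409,226). Three trays have the short shape: grey (407,262), yellow (377,345) and red (479,333). The grey one fits the description. The stock lies at bottle (228,208), carton (273,208), jar (225,259), tape measure (273,271), pulse meter (341,273) and roll (335,215).

```bash
cat > h.py <<'E'
import numpy as np, cv2
from plant import ctrl
P={n:ctrl.camera_params(n) for n in("top","scene")}
def ray(n,u,v):
    p=P[n]; M=p["cam_to_world"]
    d=M[:3,:3]@np.array([(u-p["cx"])/p["fx"],-(v-p["cy"])/p["fy"],-1]); return M[:3,3],d
def plane(n,u,v,z):
    o,d=ray(n,u,v); return (o+d*(z-o[2])/d[2])[:2]
def proj(n,X):
    p=P[n]; M=p["cam_to_world"]; c=M[:3,:3].T@(np.array(X)-M[:3,3])
    return p["cx"]-p["fx"]*c[0]/c[2], p["cy"]+p["fy"]*c[1]/c[2]
def crop(im,x,y,w,h,s,name):
    cv2.imwrite(name,cv2.resize(im[y:y+h,x:x+w,::-1],None,fx=s,fy=s,interpolation=cv2.INTER_CUBIC))
E
python3 - <<'E'
from h import *
t=cv2.imread("pics/top0.png")[:,:,::-1]; s=cv2.imread("pics/scene0.png")[:,:,::-1]
crop(t,205,190,155,100,5,"pics/tc.png"); crop(s,250,205,190,155,4,"pics/sc.png")
crop(t,380,205,60,100,5,"pics/st.png")
g=t.max(2).astype(int); sat=g-t.min(2)
m=((g>85)&(sat<25)).astype(np.uint8)
for n,(x0,y0,x1,y1),z in(("long",(115,190,175,310),.016),("short",(375,210,440,305),.016)):
    q=np.zeros_like(m); q[y0:y1,x0:x1]=m[y0:y1,x0:x1]
    q2=cv2.morphologyEx(q,cv2.MORPH_CLOSE,np.ones((5,5)))
    q3=cv2.morphologyEx(q2,cv2.MORPH_OPEN,np.ones((21,21)))
    c=max(cv2.findContours(q3,0,1)[0],key=cv2.contourArea).reshape(-1,2)
    w=np.array([plane("top",u,v,z) for u,v in c],np.float32)
    r=cv2.minAreaRect(w*1000); print(n,r, cv2.minAreaRect(c))
    c=max(cv2.findContours(q2,0,1)[0],key=cv2.contourArea).reshape(-1,2); print(c.min(0),c.max(0))
E
```

```text
long ((498.76513671875, 351.89178466796875), (244.26939392089844, 84.17648315429688), 7.915170669555664) ((144.2620849609375, 247.14483642578125), (93.50922393798828, 32.71992111206055), 85.2363510131836)
[125 199] [164 304]
short ((477.1363525390625, -323.72674560546875), (84.4527816772461, 162.78396606445312), 89.86737823486328) ((406.5, 260.5), (63.0, 33.0), 90.0)
[388 218] [425 294]
```

View pics/tc.png

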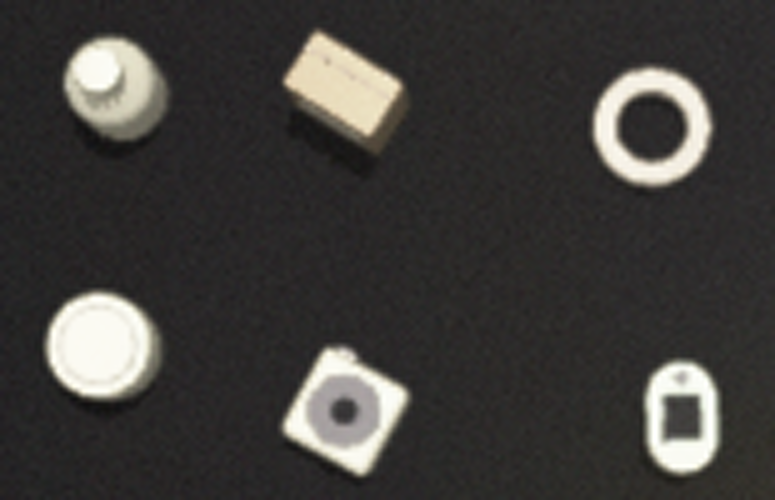

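View pics/sc.png

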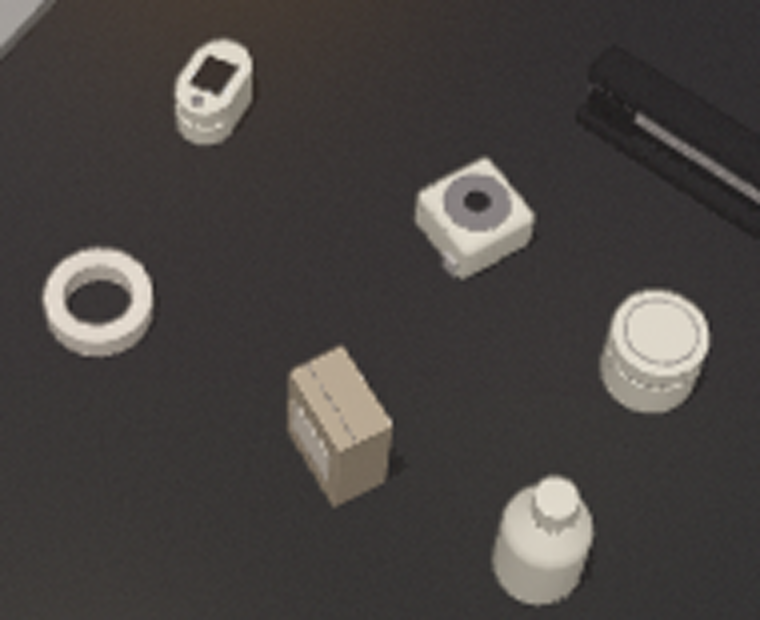

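View pics/st.png

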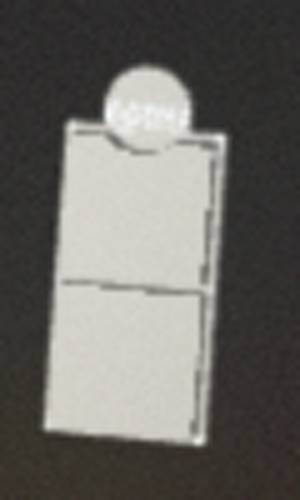

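```bash
python3 - <<'E'
from h import *
T=lambda x,y:(205+x/5-.4,190+y/5-.4); S=lambda x,y:(250+x/4-.375,205+y/4-.375)
A={"bottle":(.085,(100,71),(557,495)),"carton":(.068,(344.5,85),(340,398)),"jar":(.045,(100,346),(659,332)),"tape":(.032,(344,410),(477,202)),"pulse":(.032,(682,418),(217,78))}
for k,(z,a,b) in A.items():
    print(k,plane("top",*T(*a),z).round(4),plane("scene",*S(*b),z).round(4))
def yaw(f,n,a,b,z):
    d=plane(n,*f(*b),z)-plane(n,*f(*a),z); return np.degrees(np.arctan2(d[1],d[0])).round(1),np.linalg.norm(d).round(4)
print("carton long",yaw(T,"top",(319,30),(405,90),.068),yaw(T,"top",(284,82),(370,138),.068),yaw(S,"scene",(341,346),(391,422),.068),yaw(S,"scene",(289,374),(340,449),.068))
print("tape",yaw(T,"top",(283,427),(362,475),.032),yaw(T,"top",(332,348),(408,398),.032))
print("pulse",yaw(T,"top",(682,473),(682,362),.032))
print("roll",plane("top",*T(652,127),.018))
st=np.array([plane("top",380+x/5-.4,205+y/5-.4,.016) for x,y in((68,122),(225,137),(205,443),(45,430))])
print("short",st.mean(0),[np.degrees(np.arctan2(*(st[j]-st[i])[::-1])).round(1) for i,j in((0,3),(1,2))], np.linalg.norm(np.diff(st,axis=0),axis=1), plane("top",380+147/5-.4,205+107/5-.4,.008))
im=cv2.imread("pics/top0.png")[:,:,::-1]; crop(im,115,190,60,120,5,"pics/lt.png")
for n,X in(("stapler",(240,313)),): print(n,plane("top",*X,.03), plane("top",219,313,.03),plane("top",264,313,.03))
E
```

```text
bottle [0.6029 0.136 ] [0.6011 0.1398]
carton [0.6011 0.0168] [0.6007 0.0202]
jar [0.4699 0.138 ] [0.4695 0.1413]
tape [0.4408 0.0155] [0.4377 0.0183]
pulse [ 0.4401 -0.1555] [ 0.4387 -0.1504]
carton long (np.float64(-124.0), np.float64(0.0527)) (np.float64(-122.1), np.float64(0.0515)) (np.float64(59.6), np.float64(0.0496)) (np.float64(61.3), np.float64(0.049))
tape (np.float64(-119.9), np.float64(0.0469)) (np.float64(-122.1), np.float64(0.0463))
pulse (np.float64(0.8), np.float64(0.056))
roll [ 0.59057443 -0.13874078]
short [ 0.47522257 -0.32439287] [np.float64(176.0), np.float64(176.1)] [0.08106717 0.15750348 0.08155353] [ 0.56690418 -0.33162478]
stapler [0.33515339 0.09691284] [0.33407862 0.1497966 ] [0.33638092 0.03651311]
```

View pics/lt.png

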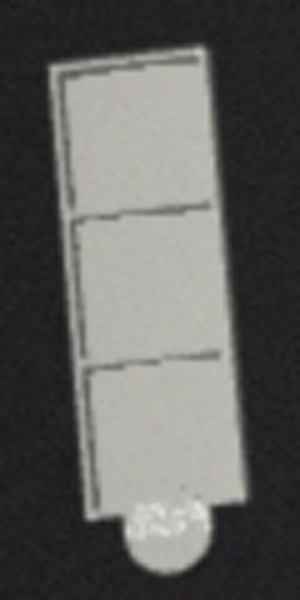

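```bash
cat > plan.py <<'E'
from h import *
def plan(p,ts):
    """p=(x,y,z,yaw) m/deg at call start; targets likewise; prints tool-frame deltas"""
    a=np.radians(p[3]); X=np.array([np.cos(a),np.sin(a)]); Y=np.array([np.sin(a),-np.cos(a)])
    for t in ts:
        d=np.array(t[:2])-p[:2]
        print([round(1000*float(v),1) for v in(d@X,d@Y,p[2]-t[2])],"rz",round(p[3]-t[3],1))
def now():
    o=ctrl.get_obs(); return [*o["tool_pos"],o["orientation"][2]]
E
python3 - <<'E'
from plan import *
c=np.array([plane("top",115+x/5-.4,190+y/5-.4,.016) for x,y in((50,64),(206,48),(246,500),(88,520))])
print(c.mean(0),[np.degrees(np.arctan2(*(c[i]-c[j])[::-1])) for i,j in((0,3),(1,2))],np.linalg.norm(np.diff(c,axis=0),axis=1))
# same through scene camera: tray corners seen roughly, in-plane check
print(plane("scene",502,357,.01), plane("scene",237,212,.01))
m=c.mean(0)+[0,.002]; a=np.radians(6)
for s in(-.078,0,.078): print(m+s*np.array([np.cos(a),np.sin(a)]))
plan(now(),[(.4697,.1397,.15,6)])
E
```

```text
[0.50131095 0.35237458] [np.float64(7.909766474179006), np.float64(7.846514675656195)] [0.08157869 0.2359658  0.08131042]
[0.50484194 0.35836747] [ 0.47645595 -0.31561212]
[0.42373825 0.34622136]
[0.50131095 0.35437458]
[0.57888366 0.3625278 ]
[385.1, 371.4, 75.7] rz -27.7
```

apply_moves --deltas '[{"fingers":87,"delta_pos":[385,371,76],"angular":[0,0,-29.7]},{"fingers":87,"delta_pos":[385,371,76],"angular":[0,0,-29.7]},{"fingers":87,"delta_pos":[385,371,76],"angular":[0,0,-29.7]},{"fingers":87,"delta_pos":[385,371,76],"angular":[0,0,-29.7]},{"fingers":87,"delta_pos":[385,371,76],"angular":[0,0,-29.7]},{"fingers":87,"delta_pos":[385,371,76],"angular":[0,0,-29.7]},{"fingers":87,"delta_pos":[385,371,76],"angular":[0,0,-29.7]},{"fingers":87,"delta_pos":[385,371,76],"angular":[0,0,-29.7]},{"fingers":87,"delta_pos":[385,371,76],"angular":[0,0,-29.7]},{"fingers":87,"delta_pos":[385,371,76],"angular":[0,0,-29.7]}]'

```text
clock: 1.1
tool_pos: [0.4539, 0.1747, 0.156]
orientation: [-180.0, -0.0, 8.1]
force: [1.7, 0.9, 0.3]
opening: 0.0869
gripper_force: 0.0
```

apply_moves --deltas '[{"fingers":87,"delta_pos":[0,0,0],"angular":[0,0,0]},{"fingers":87,"delta_pos":[0,0,0],"angular":[0,0,0]}]'

```text
clock: 1.3
tool_pos: [0.4538, 0.1752, 0.1559]
orientation: [180.0, 0.0, 7.9]
force: [-0.8, -0.7, 0.3]
opening: 0.0869
gripper_force: 0.0
```

```bash
python3 - <<'E'
from plan import *
p=now(); print(p)
x,y=.4697,.1397
plan(p,[(x,y,.12,8),(x,y,.020,8)])
print("lift from grasp to tray"); plan((x,y,.020,8),[(x,y,.14,8),(.5013,.354,.14,8)])
print("back"); 
im=ctrl.snapshot("top"); crop(im,190,180,180,130,4,"pics/a.png")
E
```

```text
[np.float64(0.4538316064165878), np.float64(0.17524205079348454), np.float64(0.15590261371860847), np.float64(7.871018067183555)]
[10.9, 37.4, 35.9] rz -0.1
[10.9, 37.4, 135.9] rz -0.1
lift from grasp to tray
[0.0, 0.0, -120.0] rz 0
[61.1, -207.8, -120.0] rz 0
back
```

View pics/a.png

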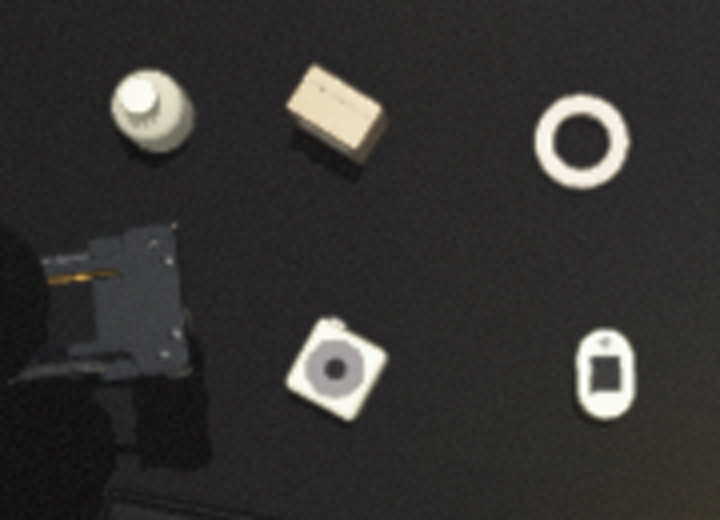

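The gripper hangs at about (130,300) in the crop, with the jar hidden beneath it, and everything else is undisturbed. Next I descend and grip the jar.

apply_moves --deltas '[{"fingers":87,"delta_pos":[11,37,36],"angular":[0,0,0]},{"fingers":87,"delta_pos":[11,37,36],"angular":[0,0,0]},{"fingers":87,"delta_pos":[11,37,76],"angular":[0,0,0]},{"fingers":87,"delta_pos":[11,37,116],"angular":[0,0,0]},{"fingers":87,"delta_pos":[11,37,136],"angular":[0,0,0]},{"fingers":87,"delta_pos":[11,37,136],"angular":[0,0,0]},{"fingers":30,"delta_pos":[11,37,136],"angular":[0,0,0]},{"fingers":30,"delta_pos":[11,37,136],"angular":[0,0,0]},{"fingers":30,"delta_pos":[11,37,136],"angular":[0,0,0]},{"fingers":30,"delta_pos":[11,37,136],"angular":[0,0,0]}]'

```text
clock: 2.35
tool_pos: [0.4702, 0.1421, 0.0213]
orientation: [-179.9, -0.1, 8.1]
force: [0.5, 0.5, -0.2]
opening: 0.0604
gripper_force: 0.0
```

apply_moves --deltas '[{"fingers":30,"delta_pos":[0,0,0],"angular":[0,0,0]},{"fingers":30,"delta_pos":[0,0,0],"angular":[0,0,0]},{"fingers":30,"delta_pos":[0,0,0],"angular":[0,0,0]},{"fingers":30,"delta_pos":[0,0,-20],"angular":[0,0,0]},{"fingers":30,"delta_pos":[0,0,-60],"angular":[0,0,0]},{"fingers":30,"delta_pos":[0,0,-100],"angular":[0,0,0]},{"fingers":30,"delta_pos":[20,-60,-120],"angular":[0,0,0]},{"fingers":30,"delta_pos":[35,-105,-120],"angular":[0,0,0]},{"fingers":30,"delta_pos":[50,-150,-120],"angular":[0,0,0]},{"fingers":30,"delta_pos":[61,-195,-120],"angular":[0,0,0]}]'

```text
clock: 3.35
tool_pos: [0.5023, 0.3381, 0.1408]
orientation: [-180.0, -0.0, 8.0]
force: [1.6, 0.0, -0.7]
opening: 0.0514
gripper_force: 30.0
```

apply_moves --deltas '[{"fingers":30,"delta_pos":[0,0,0],"angular":[0,0,0]},{"fingers":30,"delta_pos":[0,0,0],"angular":[0,0,0]}]'

```text
clock: 3.55
tool_pos: [0.5014, 0.337, 0.1392]
orientation: [179.9, 0.1, 8.1]
force: [0.1, -0.6, -0.7]
opening: 0.0514
gripper_force: 30.0
```

```bash
python3 - <<'E'
from plan import *
p=now(); print(p, ctrl.get_obs()["opening"])
q=(.5013,.354); plan(p,[(*q,.03,8),(*q,.0245,8)])
print("to pulse from tray up"); plan((*q,.14,8),[(.439,-.153,.14,.8),])
print("p->tray");plan((.439,-.153,.015,.8),[(.4241,.3435,.14,8)])
E
```

```text
[np.float64(0.5014303352486622), np.float64(0.3369561014233075), np.float64(0.13921790535657488), np.float64(8.125469199936958)] 0.05138012434499605
[2.3, -16.9, 109.2] rz 0.1
[2.3, -16.9, 114.7] rz 0.1
to pulse from tray up
[-132.3, 493.4, 0.0] rz 7.2
p->tray
[-8.0, -496.7, -125.0] rz -7.2
```

apply_moves --deltas '[{"fingers":30,"delta_pos":[2,-17,30],"angular":[0,0,0]},{"fingers":30,"delta_pos":[2,-17,70],"angular":[0,0,0]},{"fingers":30,"delta_pos":[2,-17,95],"angular":[0,0,0]},{"fingers":30,"delta_pos":[2,-17,108],"angular":[0,0,0]},{"fingers":30,"delta_pos":[2,-17,114],"angular":[0,0,0]},{"fingers":30,"delta_pos":[2,-17,114],"angular":[0,0,0]},{"fingers":80,"delta_pos":[2,-17,114],"angular":[0,0,0]},{"fingers":80,"delta_pos":[2,-17,114],"angular":[0,0,0]},{"fingers":80,"delta_pos":[2,-17,114],"angular":[0,0,0]},{"fingers":80,"delta_pos":[2,-17,90],"angular":[0,0,0]}]'

```text
clock: 4.55
tool_pos: [0.5002, 0.352, 0.0483]
orientation: [179.8, 0.2, 8.0]
force: [-0.1, -0.4, -0.7]
opening: 0.077
gripper_force: 0.0
```

apply_moves --deltas '[{"fingers":80,"delta_pos":[0,0,-40],"angular":[0,0,0]},{"fingers":80,"delta_pos":[0,0,-90],"angular":[0,0,0]},{"fingers":80,"delta_pos":[-12,45,-90],"angular":[0,0,1]},{"fingers":80,"delta_pos":[-25,90,-90],"angular":[0,0,2]},{"fingers":80,"delta_pos":[-38,135,-90],"angular":[0,0,3]},{"fingers":80,"delta_pos":[-50,180,-90],"angular":[0,0,4]},{"fingers":80,"delta_pos":[-62,225,-90],"angular":[0,0,5]},{"fingers":80,"delta_pos":[-74,270,-90],"angular":[0,0,6]},{"fingers":80,"delta_pos":[-86,315,-90],"angular":[0,0,7]},{"fingers":80,"delta_pos":[-98,360,-90],"angular":[0,0,7]}]'

```text
clock: 5.55
tool_pos: [0.4547, -0.0183, 0.141]
orientation: [-180.0, -0.1, 1.1]
force: [1.0, -0.0, 0.7]
opening: 0.0801
gripper_force: 0.0
```

apply_moves --deltas '[{"fingers":80,"delta_pos":[0,0,0],"angular":[0,0,0]},{"fingers":80,"delta_pos":[0,0,0],"angular":[0,0,0]}]'

```text
clock: 5.75
tool_pos: [0.4551, -0.0177, 0.1409]
orientation: [-180.0, -0.1, 0.9]
force: [0.8, 1.0, 0.1]
opening: 0.0801
gripper_force: 0.0
```

```bash
python3 - <<'E'
from plan import *
p=now(); print(p, ctrl.get_obs()["opening"])
plan(p,[(.439,-.153,.10,.8),(.439,-.153,.015,.8)])
im=ctrl.snapshot("top"); crop(im,115,190,60,120,5,"pics/b.png")
E
```

```text
[np.float64(0.4550827125091972), np.float64(-0.01773339382255365), np.float64(0.14085482376378627), np.float64(0.9044997031892018)] 0.08005817634476273
[-18.2, 135.0, 40.9] rz 0.1
[-18.2, 135.0, 125.9] rz 0.1
```

View pics/b.png

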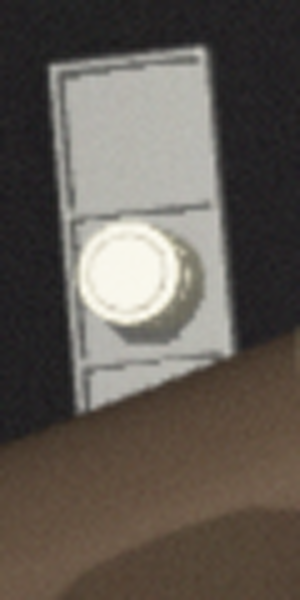

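The jar stands upright in the middle compartment, with its lid at crop (130,272). Next is the pulse meter.

apply_moves --deltas '[{"fingers":80,"delta_pos":[-6,45,0],"angular":[0,0,0]},{"fingers":80,"delta_pos":[-12,90,20],"angular":[0,0,0]},{"fingers":70,"delta_pos":[-18,135,40],"angular":[0,0,0]},{"fingers":70,"delta_pos":[-18,135,60],"angular":[0,0,0]},{"fingers":70,"delta_pos":[-18,135,95],"angular":[0,0,0]},{"fingers":70,"delta_pos":[-18,135,126],"angular":[0,0,0]},{"fingers":70,"delta_pos":[-18,135,126],"angular":[0,0,0]},{"fingers":20,"delta_pos":[-18,135,126],"angular":[0,0,0]},{"fingers":20,"delta_pos":[-18,135,126],"angular":[0,0,0]},{"fingers":20,"delta_pos":[-18,135,126],"angular":[0,0,0]}]'

```text
clock: 6.8
tool_pos: [0.4409, -0.1516, 0.0157]
orientation: [-180.0, -0.2, 1.1]
force: [-1.0, 0.3, 1.3]
opening: 0.0516
gripper_force: 0.0
```

apply_moves --deltas '[{"fingers":20,"delta_pos":[0,0,0],"angular":[0,0,0]},{"fingers":20,"delta_pos":[0,0,0],"angular":[0,0,0]},{"fingers":20,"delta_pos":[0,0,0],"angular":[0,0,0]},{"fingers":20,"delta_pos":[0,0,0],"angular":[0,0,0]}]'

```text
clock: 7.2
tool_pos: [0.4399, -0.1521, 0.0149]
orientation: [180.0, -0.1, 1.1]
force: [-1.2, 1.6, 7.2]
opening: 0.0339
gripper_force: 30.0
```

apply_moves --deltas '[{"fingers":20,"delta_pos":[0,0,-40],"angular":[0,0,0]},{"fingers":20,"delta_pos":[0,0,-85],"angular":[0,0,0]},{"fingers":20,"delta_pos":[0,-20,-120],"angular":[0,0,0]},{"fingers":20,"delta_pos":[-1,-65,-120],"angular":[0,0,-1]},{"fingers":20,"delta_pos":[-2,-110,-120],"angular":[0,0,-2]},{"fingers":20,"delta_pos":[-3,-155,-120],"angular":[0,0,-3]},{"fingers":20,"delta_pos":[-4,-200,-120],"angular":[0,0,-4]},{"fingers":20,"delta_pos":[-5,-245,-120],"angular":[0,0,-5]},{"fingers":20,"delta_pos":[-6,-290,-120],"angular":[0,0,-6]},{"fingers":20,"delta_pos":[-7,-335,-120],"angular":[0,0,-7]}]'

```text
clock: 8.2
tool_pos: [0.4257, 0.1845, 0.1345]
orientation: [-180.0, -0.0, 8.1]
force: [1.3, -0.1, -0.8]
opening: 0.0336
gripper_force: 30.0
```

apply_moves --deltas '[{"fingers":20,"delta_pos":[0,0,0],"angular":[0,0,0]},{"fingers":20,"delta_pos":[0,0,0],"angular":[0,0,0]}]'

```text
clock: 8.4
tool_pos: [0.4258, 0.1834, 0.1339]
orientation: [180.0, 0.0, 8.2]
force: [0.2, -1.4, -0.3]
opening: 0.0336
gripper_force: 30.0
```

```bash
python3 - <<'E'
from plan import *
p=now(); print(p, ctrl.get_obs()["opening"])
q=(.4241,.3435); plan(p,[(*q,.135,8),(*q,.0195,8)])
print("tray->tape"); plan((*q,.135,8),[(.439,.017,.135,-31)])
print("tape->tray");plan((.439,.017,.015,-31),[(.5785,.365,.135,8)])
E
```

```text
[np.float64(0.42575561082839025), np.float64(0.18342421918876015), np.float64(0.1339070760144896), np.float64(8.168079925836263)] 0.033571726446734895
[21.1, -158.7, -1.1] rz 0.2
[21.1, -158.7, 114.4] rz 0.2
tray->tape
[-30.7, 325.4, 0.0] rz 39
tape->tray
[-59.7, -370.1, -120.0] rz -39
```

apply_moves --deltas '[{"fingers":20,"delta_pos":[7,-45,0],"angular":[0,0,0]},{"fingers":20,"delta_pos":[14,-90,0],"angular":[0,0,0]},{"fingers":20,"delta_pos":[20,-130,0],"angular":[0,0,0]},{"fingers":20,"delta_pos":[21,-159,10],"angular":[0,0,0]},{"fingers":20,"delta_pos":[21,-159,50],"angular":[0,0,0]},{"fingers":20,"delta_pos":[21,-159,90],"angular":[0,0,0]},{"fingers":20,"delta_pos":[21,-159,108],"angular":[0,0,0]},{"fingers":20,"delta_pos":[21,-159,114],"angular":[0,0,0]},{"fingers":20,"delta_pos":[21,-159,114],"angular":[0,0,0]},{"fingers":65,"delta_pos":[21,-159,114],"angular":[0,0,0]}]'

```text
clock: 9.4
tool_pos: [0.4255, 0.3425, 0.0209]
orientation: [-180.0, -0.0, 8.0]
force: [1.1, -0.4, 0.4]
opening: 0.0375
gripper_force: 0.0
```

apply_moves --deltas '[{"fingers":80,"delta_pos":[0,0,0],"angular":[0,0,0]},{"fingers":80,"delta_pos":[0,0,0],"angular":[0,0,0]},{"fingers":80,"delta_pos":[0,0,-30],"angular":[0,0,0]},{"fingers":80,"delta_pos":[0,0,-75],"angular":[0,0,0]},{"fingers":85,"delta_pos":[0,10,-114],"angular":[0,0,4]},{"fingers":85,"delta_pos":[-5,55,-114],"angular":[0,0,12]},{"fingers":85,"delta_pos":[-10,100,-114],"angular":[0,0,20]},{"fingers":85,"delta_pos":[-15,145,-114],"angular":[0,0,28]},{"fingers":85,"delta_pos":[-20,190,-114],"angular":[0,0,36]},{"fingers":85,"delta_pos":[-25,235,-114],"angular":[0,0,39]}]'

```text
clock: 10.4
tool_pos: [0.4328, 0.1053, 0.1347]
orientation: [-179.9, -0.0, -31.2]
force: [0.7, -0.1, -0.5]
opening: 0.0853
gripper_force: 0.0
```

apply_moves --deltas '[{"fingers":85,"delta_pos":[0,0,0],"angular":[0,0,0]},{"fingers":85,"delta_pos":[0,0,0],"angular":[0,0,0]}]'

```text
clock: 10.6
tool_pos: [0.4332, 0.106, 0.1347]
orientation: [-179.9, -0.0, -31.1]
force: [0.9, -0.5, 0.7]
opening: 0.0849
gripper_force: 0.0
```

```bash
python3 - <<'E'
from plan import *
p=now(); print(p, ctrl.get_obs()["opening"])
q=(.439,.017); plan(p,[(*q,.1,-31),(*q,.015,-31)])
E
```

```text
[np.float64(0.43324104287745147), np.float64(0.10603574312853124), np.float64(0.13473792905257226), np.float64(-31.060164946162146)] 0.08493748265606722
[50.9, 73.3, 34.7] rz -0.1
[50.9, 73.3, 119.7] rz -0.1
```

apply_moves --deltas '[{"fingers":87,"delta_pos":[26,37,0],"angular":[0,0,0]},{"fingers":87,"delta_pos":[51,73,15],"angular":[0,0,0]},{"fingers":87,"delta_pos":[51,73,40],"angular":[0,0,0]},{"fingers":87,"delta_pos":[51,73,80],"angular":[0,0,0]},{"fingers":87,"delta_pos":[51,73,110],"angular":[0,0,0]},{"fingers":87,"delta_pos":[51,73,120],"angular":[0,0,0]},{"fingers":87,"delta_pos":[51,73,120],"angular":[0,0,0]},{"fingers":35,"delta_pos":[51,73,120],"angular":[0,0,0]},{"fingers":35,"delta_pos":[51,73,120],"angular":[0,0,0]},{"fingers":35,"delta_pos":[51,73,120],"angular":[0,0,0]}]'

```text
clock: 11.6
tool_pos: [0.4401, 0.0187, 0.0154]
orientation: [-179.9, -0.1, -30.9]
force: [-0.4, -0.5, 0.8]
opening: 0.0688
gripper_force: 0.0
```

apply_moves --deltas '[{"fingers":35,"delta_pos":[0,0,0],"angular":[0,0,0]},{"fingers":35,"delta_pos":[0,0,0],"angular":[0,0,0]},{"fingers":35,"delta_pos":[0,0,0],"angular":[0,0,0]},{"fingers":35,"delta_pos":[0,0,0],"angular":[0,0,0]}]'

```text
clock: 12.0
tool_pos: [0.4393, 0.0181, 0.0146]
orientation: [-180.0, -0.0, -30.9]
force: [-1.4, 0.1, 5.9]
opening: 0.0498
gripper_force: 29.6
```

apply_moves --deltas '[{"fingers":35,"delta_pos":[0,0,-40],"angular":[0,0,0]},{"fingers":35,"delta_pos":[0,0,-85],"angular":[0,0,0]},{"fingers":35,"delta_pos":[0,-20,-120],"angular":[0,0,-4]},{"fingers":35,"delta_pos":[-8,-65,-120],"angular":[0,0,-10]},{"fingers":35,"delta_pos":[-16,-110,-120],"angular":[0,0,-16]},{"fingers":35,"delta_pos":[-24,-155,-120],"angular":[0,0,-22]},{"fingers":35,"delta_pos":[-32,-200,-120],"angular":[0,0,-28]},{"fingers":35,"delta_pos":[-40,-245,-120],"angular":[0,0,-34]},{"fingers":35,"delta_pos":[-48,-290,-120],"angular":[0,0,-39]},{"fingers":35,"delta_pos":[-55,-335,-120],"angular":[0,0,-39]}]'

```text
clock: 13.0
tool_pos: [0.5644, 0.3353, 0.1337]
orientation: [180.0, 0.0, 8.2]
force: [0.3, -0.0, -1.5]
opening: 0.05
gripper_force: 29.6
```

apply_moves --deltas '[{"fingers":35,"delta_pos":[0,0,0],"angular":[0,0,0]},{"fingers":35,"delta_pos":[0,0,0],"angular":[0,0,0]}]'

```text
clock: 13.2
tool_pos: [0.5638, 0.3342, 0.1327]
orientation: [179.9, 0.1, 8.1]
force: [-0.8, 0.0, -1.0]
opening: 0.0501
gripper_force: 29.6
```

```bash
python3 - <<'E'
from plan import *
p=now(); print(p, ctrl.get_obs()["opening"])
q=(.5785,.365); plan(p,[(*q,.135,8),(*q,.0195,8)])
print("tray->bottle"); plan((*q,.135,8),[(.602,.138,.16,-4)])
print("tray->carton"); plan((*q,.135,8),[(.601,.0185,.16,58.5)])
E
```

```text
[np.float64(0.563830388758978), np.float64(0.3342304391922183), np.float64(0.13274789925991487), np.float64(8.096098903339431)] 0.05012868479440739
[18.9, -28.4, -2.3] rz 0.1
[18.9, -28.4, 113.2] rz 0.1
tray->bottle
[-8.3, 228.1, -25.0] rz 12
tray->carton
[-25.9, 346.3, -25.0] rz -50.5
```

apply_moves --deltas '[{"fingers":35,"delta_pos":[19,-28,0],"angular":[0,0,0]},{"fingers":35,"delta_pos":[19,-28,30],"angular":[0,0,0]},{"fingers":35,"delta_pos":[19,-28,70],"angular":[0,0,0]},{"fingers":35,"delta_pos":[19,-28,100],"angular":[0,0,0]},{"fingers":35,"delta_pos":[19,-28,113],"angular":[0,0,0]},{"fingers":35,"delta_pos":[19,-28,113],"angular":[0,0,0]},{"fingers":80,"delta_pos":[19,-28,113],"angular":[0,0,0]},{"fingers":80,"delta_pos":[19,-28,113],"angular":[0,0,0]},{"fingers":80,"delta_pos":[19,-28,113],"angular":[0,0,0]},{"fingers":80,"delta_pos":[19,-28,90],"angular":[0,0,0]}]'

```text
clock: 14.2
tool_pos: [0.5777, 0.3627, 0.0421]
orientation: [179.9, 0.2, 8.0]
force: [0.4, -0.2, 0.0]
opening: 0.0757
gripper_force: 0.0
```

apply_moves --deltas '[{"fingers":87,"delta_pos":[0,0,-50],"angular":[0,0,0]},{"fingers":87,"delta_pos":[0,0,-95],"angular":[0,0,0]},{"fingers":87,"delta_pos":[0,20,-120],"angular":[0,0,2]},{"fingers":87,"delta_pos":[-2,65,-120],"angular":[0,0,6]},{"fingers":87,"delta_pos":[-4,110,-120],"angular":[0,0,10]},{"fingers":87,"delta_pos":[-6,155,-120],"angular":[0,0,12]},{"fingers":87,"delta_pos":[-8,200,-120],"angular":[0,0,12]},{"fingers":87,"delta_pos":[-8,228,-120],"angular":[0,0,12]}]'

```text
clock: 15.0
tool_pos: [0.6031, 0.1345, 0.1653]
orientation: [-180.0, -0.1, -4.0]
force: [-0.3, 0.7, 0.6]
opening: 0.087
gripper_force: 0.0
```

apply_moves --deltas '[{"fingers":87,"delta_pos":[0,0,0],"angular":[0,0,0]},{"fingers":87,"delta_pos":[0,0,0],"angular":[0,0,0]}]'

```text
clock: 15.2
tool_pos: [0.6035, 0.1366, 0.165]
orientation: [-180.0, -0.1, -4.0]
force: [1.8, 0.7, -0.3]
opening: 0.087
gripper_force: 0.0
```

```bash
python3 - <<'E'
from plan import *
p=now(); print(p, ctrl.get_obs()["opening"])
b=(.602,.138); q=(.514,-.325);plan(p,[(*b,.1,-4),(*b,.023,-4)])
print("bottle->tray"); plan((*b,.023,-4),[(*q,.165,-4)])
im=ctrl.snapshot("top"); crop(im,115,190,60,120,5,"pics/c.png")
E
```

```text
[np.float64(0.603515755268391), np.float64(0.13658432730510692), np.float64(0.1650308007704466), np.float64(-4.042340416280087)] 0.08696229067634986
[-1.6, -1.3, 65.0] rz -0.0
[-1.6, -1.3, 142.0] rz -0.0
bottle->tray
[-55.5, 468.0, -142.0] rz 0
```

View pics/c.png

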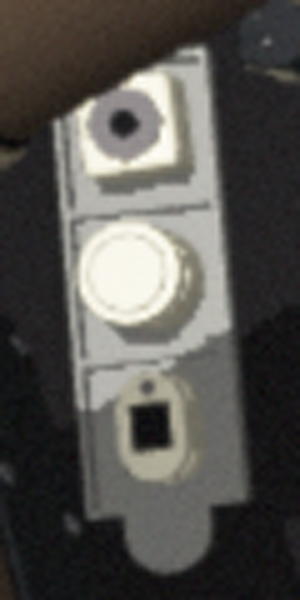

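The long tray is filled. Its tape measure is at crop (130,122), the jar at (130,275) and the pulse meter at (155,428), all inside their compartments. Next is the bottle.

apply_moves --deltas '[{"fingers":87,"delta_pos":[-2,-1,40],"angular":[0,0,0]},{"fingers":87,"delta_pos":[-2,-1,80],"angular":[0,0,0]},{"fingers":87,"delta_pos":[-2,-1,115],"angular":[0,0,0]},{"fingers":87,"delta_pos":[-2,-1,133],"angular":[0,0,0]},{"fingers":87,"delta_pos":[-2,-1,141],"angular":[0,0,0]},{"fingers":87,"delta_pos":[-2,-1,141],"angular":[0,0,0]},{"fingers":30,"delta_pos":[-2,-1,141],"angular":[0,0,0]},{"fingers":30,"delta_pos":[-2,-1,141],"angular":[0,0,0]},{"fingers":30,"delta_pos":[-2,-1,141],"angular":[0,0,0]},{"fingers":30,"delta_pos":[-2,-1,141],"angular":[0,0,0]}]'

```text
clock: 16.25
tool_pos: [0.6017, 0.1385, 0.0241]
orientation: [-180.0, -0.1, -4.0]
force: [0.1, -0.4, 1.0]
opening: 0.0607
gripper_force: 0.0
```

apply_moves --deltas '[{"fingers":30,"delta_pos":[0,0,0],"angular":[0,0,0]},{"fingers":30,"delta_pos":[0,0,0],"angular":[0,0,0]},{"fingers":30,"delta_pos":[0,0,0],"angular":[0,0,0]},{"fingers":30,"delta_pos":[0,0,0],"angular":[0,0,0]}]'

```text
clock: 16.65
tool_pos: [0.6015, 0.1384, 0.0235]
orientation: [-180.0, -0.0, -3.9]
force: [-1.7, 0.1, 3.8]
opening: 0.0452
gripper_force: 30.0
```

apply_moves --deltas '[{"fingers":30,"delta_pos":[0,0,-30],"angular":[0,0,0]},{"fingers":30,"delta_pos":[0,0,-70],"angular":[0,0,0]},{"fingers":30,"delta_pos":[0,0,-110],"angular":[0,0,0]},{"fingers":30,"delta_pos":[-2,25,-142],"angular":[0,0,0]},{"fingers":30,"delta_pos":[-8,68,-142],"angular":[0,0,0]},{"fingers":30,"delta_pos":[-13,112,-142],"angular":[0,0,0]},{"fingers":30,"delta_pos":[-18,156,-142],"angular":[0,0,0]},{"fingers":30,"delta_pos":[-24,200,-142],"angular":[0,0,0]},{"fingers":30,"delta_pos":[-29,244,-142],"angular":[0,0,0]},{"fingers":30,"delta_pos":[-34,285,-142],"angular":[0,0,0]}]'

```text
clock: 17.65
tool_pos: [0.5468, -0.1454, 0.165]
orientation: [-180.0, 0.0, -4.0]
force: [0.7, -0.3, -1.3]
opening: 0.0451
gripper_force: 30.0
```

apply_moves --deltas '[{"fingers":30,"delta_pos":[-5,44,0],"angular":[0,0,0]},{"fingers":30,"delta_pos":[-10,88,0],"angular":[0,0,0]},{"fingers":30,"delta_pos":[-15,132,0],"angular":[0,0,0]},{"fingers":30,"delta_pos":[-19,165,0],"angular":[0,0,0]},{"fingers":30,"delta_pos":[-21,183,0],"angular":[0,0,0]},{"fingers":30,"delta_pos":[-21,183,0],"angular":[0,0,0]},{"fingers":30,"delta_pos":[-21,183,0],"angular":[0,0,0]}]'

```text
clock: 18.35
tool_pos: [0.5137, -0.3249, 0.1646]
orientation: [-180.0, 0.0, -4.0]
force: [0.3, -0.3, -1.1]
opening: 0.045
gripper_force: 30.0
```

```bash
python3 - <<'E'
from plan import *
p=now(); print(p, ctrl.get_obs()["opening"])
b=(.601,.0185); q=(.514,-.325);plan(p,[(*q,.1,-4),(*q,.0275,-4)])
print("tray->carton"); plan((*q,.165,-4),[(*b,.165,58.5)])
print("carton->tray"); plan((*b,.023,58.5),[(.436,-.319,.165,-4)])
E
```

```text
[np.float64(0.5137224175123501), np.float64(-0.3248821046796285), np.float64(0.16462661411711452), np.float64(-4.021444255261334)] 0.04502257928277007
[0.3, 0.1, 64.6] rz -0.0
[0.3, 0.1, 137.1] rz -0.0
tray->carton
[62.8, -348.7, 0.0] rz -62.5
carton->tray
[-374.0, 35.7, -142.0] rz 62.5
```

apply_moves --deltas '[{"fingers":30,"delta_pos":[0,0,40],"angular":[0,0,0]},{"fingers":30,"delta_pos":[0,0,80],"angular":[0,0,0]},{"fingers":30,"delta_pos":[0,0,115],"angular":[0,0,0]},{"fingers":30,"delta_pos":[0,0,130],"angular":[0,0,0]},{"fingers":30,"delta_pos":[0,0,137],"angular":[0,0,0]},{"fingers":30,"delta_pos":[0,0,137],"angular":[0,0,0]},{"fingers":80,"delta_pos":[0,0,137],"angular":[0,0,0]},{"fingers":80,"delta_pos":[0,0,137],"angular":[0,0,0]},{"fingers":80,"delta_pos":[0,0,137],"angular":[0,0,0]},{"fingers":80,"delta_pos":[0,0,110],"angular":[0,0,0]}]'

```text
clock: 19.35
tool_pos: [0.512, -0.3238, 0.0526]
orientation: [-179.9, 0.3, -4.0]
force: [-0.3, -0.0, -0.4]
opening: 0.0716
gripper_force: 0.0
```

apply_moves --deltas '[{"fingers":80,"delta_pos":[0,0,-50],"angular":[0,0,0]},{"fingers":80,"delta_pos":[0,0,-100],"angular":[0,0,0]},{"fingers":70,"delta_pos":[5,-30,-110],"angular":[0,0,-6]},{"fingers":70,"delta_pos":[13,-74,-110],"angular":[0,0,-14]},{"fingers":70,"delta_pos":[21,-118,-110],"angular":[0,0,-22]},{"fingers":70,"delta_pos":[29,-162,-110],"angular":[0,0,-30]},{"fingers":70,"delta_pos":[37,-206,-110],"angular":[0,0,-38]},{"fingers":70,"delta_pos":[45,-250,-110],"angular":[0,0,-46]},{"fingers":70,"delta_pos":[53,-294,-110],"angular":[0,0,-54]},{"fingers":70,"delta_pos":[61,-335,-110],"angular":[0,0,-62]}]'

```text
clock: 20.35
tool_pos: [0.5984, 0.0073, 0.1657]
orientation: [180.0, -0.0, 58.4]
force: [1.3, -0.8, 0.6]
opening: 0.07
gripper_force: 0.0
```

apply_moves --deltas '[{"fingers":70,"delta_pos":[0,0,0],"angular":[0,0,0]},{"fingers":70,"delta_pos":[0,0,0],"angular":[0,0,0]}]'

```text
clock: 20.55
tool_pos: [0.5982, 0.0063, 0.1652]
orientation: [-180.0, 0.0, 58.1]
force: [-0.5, -0.9, -0.1]
opening: 0.07
gripper_force: 0.0
```

```bash
python3 - <<'E'
from plan import *
p=now(); print(p, ctrl.get_obs()["opening"])
b=(.601,.0185); plan(p,[(*b,.1,58.5),(*b,.023,58.5)])
im=ctrl.snapshot("scene"); crop(im,190,170,190,155,4,"pics/d.png")
E
```

```text
[np.float64(0.598160838726166), np.float64(0.006322520352192377), np.float64(0.16517743983672228), np.float64(58.13025358052005)] 0.07004047784979264
[11.8, -4.0, 65.2] rz -0.4
[11.8, -4.0, 142.2] rz -0.4
```

View pics/d.png

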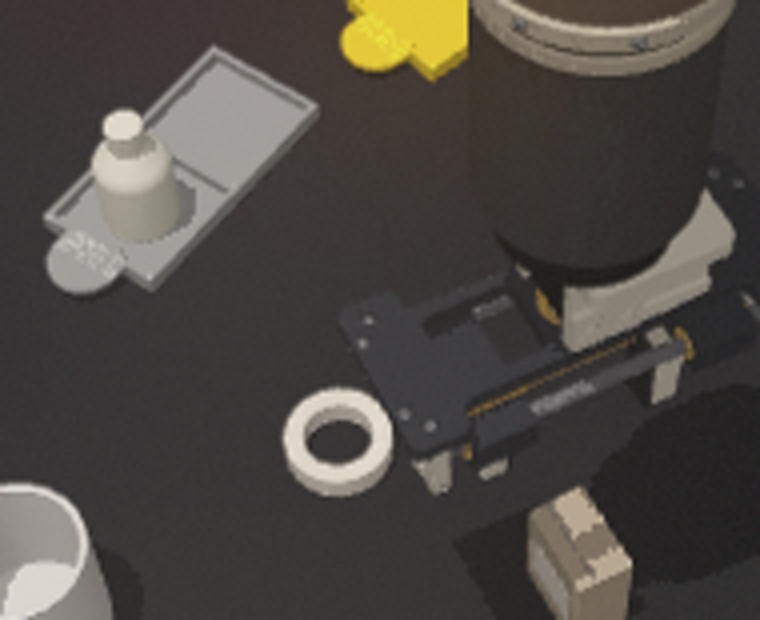

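The bottle stands upright in the compartment next to the tab, at crop (135,180), and the roll is undisturbed. The open gripper is above the carton.

apply_moves --deltas '[{"fingers":70,"delta_pos":[12,-4,30],"angular":[0,0,0]},{"fingers":70,"delta_pos":[12,-4,65],"angular":[0,0,0]},{"fingers":70,"delta_pos":[12,-4,100],"angular":[0,0,0]},{"fingers":70,"delta_pos":[12,-4,130],"angular":[0,0,0]},{"fingers":70,"delta_pos":[12,-4,140],"angular":[0,0,0]},{"fingers":70,"delta_pos":[12,-4,140],"angular":[0,0,0]},{"fingers":20,"delta_pos":[12,-4,140],"angular":[0,0,0]},{"fingers":20,"delta_pos":[12,-4,140],"angular":[0,0,0]},{"fingers":20,"delta_pos":[12,-4,140],"angular":[0,0,0]},{"fingers":20,"delta_pos":[12,-4,140],"angular":[0,0,0]}]'

```text
clock: 21.6
tool_pos: [0.6016, 0.0177, 0.0262]
orientation: [179.9, -0.1, 58.1]
force: [0.8, 0.1, 0.8]
opening: 0.0436
gripper_force: 0.0
```

apply_moves --deltas '[{"fingers":20,"delta_pos":[0,0,0],"angular":[0,0,0]},{"fingers":20,"delta_pos":[0,0,0],"angular":[0,0,0]},{"fingers":20,"delta_pos":[0,0,0],"angular":[0,0,0]},{"fingers":20,"delta_pos":[0,0,0],"angular":[0,0,0]}]'

```text
clock: 22.0
tool_pos: [0.6012, 0.0177, 0.0256]
orientation: [180.0, -0.0, 58.1]
force: [-0.4, 0.8, 5.8]
opening: 0.032
gripper_force: 29.9
```

apply_moves --deltas '[{"fingers":20,"delta_pos":[0,0,-30],"angular":[0,0,0]},{"fingers":20,"delta_pos":[0,0,-70],"angular":[0,0,0]},{"fingers":20,"delta_pos":[0,0,-110],"angular":[0,0,0]},{"fingers":20,"delta_pos":[-20,2,-142],"angular":[0,0,4]},{"fingers":20,"delta_pos":[-62,6,-142],"angular":[0,0,12]},{"fingers":20,"delta_pos":[-106,10,-142],"angular":[0,0,20]},{"fingers":20,"delta_pos":[-150,14,-142],"angular":[0,0,28]},{"fingers":20,"delta_pos":[-194,18,-142],"angular":[0,0,36]},{"fingers":20,"delta_pos":[-238,22,-142],"angular":[0,0,44]},{"fingers":20,"delta_pos":[-280,26,-142],"angular":[0,0,52]}]'

```text
clock: 23.0
tool_pos: [0.4737, -0.2351, 0.167]
orientation: [-180.0, 0.0, 5.7]
force: [1.3, -0.3, -1.0]
opening: 0.0321
gripper_force: 29.9
```

apply_moves --deltas '[{"fingers":20,"delta_pos":[0,0,0],"angular":[0,0,0]},{"fingers":20,"delta_pos":[0,0,0],"angular":[0,0,0]}]'

```text
clock: 23.2
tool_pos: [0.4743, -0.2347, 0.1669]
orientation: [-180.0, 0.0, 6.0]
force: [-0.1, 0.1, -1.9]
opening: 0.0322
gripper_force: 29.9
```

```bash
python3 - <<'E'
from plan import *
p=now(); print(p, ctrl.get_obs()["opening"])
q=(.436,-.319);plan(p,[(*q,.15,-4),(*q,.0300,-4)])
E
```

```text
[np.float64(0.4742636533520857), np.float64(-0.2346767329410456), np.float64(0.16694782380397083), np.float64(5.956415420616686)] 0.03218593320500106
[-46.8, 79.9, 16.9] rz 10.0
[-46.8, 79.9, 136.9] rz 10.0
```

apply_moves --deltas '[{"fingers":20,"delta_pos":[-20,34,0],"angular":[0,0,5]},{"fingers":20,"delta_pos":[-40,68,0],"angular":[0,0,10]},{"fingers":20,"delta_pos":[-47,80,10],"angular":[0,0,10]},{"fingers":20,"delta_pos":[-47,80,40],"angular":[0,0,10]},{"fingers":20,"delta_pos":[-47,80,80],"angular":[0,0,10]},{"fingers":20,"delta_pos":[-47,80,115],"angular":[0,0,10]},{"fingers":20,"delta_pos":[-47,80,131],"angular":[0,0,10]},{"fingers":20,"delta_pos":[-47,80,137],"angular":[0,0,10]},{"fingers":20,"delta_pos":[-47,80,137],"angular":[0,0,10]},{"fingers":60,"delta_pos":[-47,80,137],"angular":[0,0,10]}]'

```text
clock: 24.2
tool_pos: [0.4376, -0.3177, 0.0304]
orientation: [180.0, -0.0, -3.8]
force: [-0.3, 0.4, -0.5]
opening: 0.036
gripper_force: 0.0
```

apply_moves --deltas '[{"fingers":60,"delta_pos":[0,0,0],"angular":[0,0,0]},{"fingers":60,"delta_pos":[0,0,0],"angular":[0,0,0]},{"fingers":60,"delta_pos":[0,0,0],"angular":[0,0,0]},{"fingers":60,"delta_pos":[0,0,-40],"angular":[0,0,0]},{"fingers":60,"delta_pos":[0,0,-80],"angular":[0,0,0]},{"fingers":60,"delta_pos":[0,0,-125],"angular":[0,0,0]},{"fingers":60,"delta_pos":[0,-40,-140],"angular":[0,0,0]},{"fingers":60,"delta_pos":[0,-90,-140],"angular":[0,0,0]},{"fingers":60,"delta_pos":[0,-140,-140],"angular":[0,0,0]},{"fingers":60,"delta_pos":[0,-190,-140],"angular":[0,0,0]}]'

```text
clock: 25.2
tool_pos: [0.4496, -0.1273, 0.1707]
orientation: [-180.0, -0.1, -4.0]
force: [2.0, 0.3, 0.1]
opening: 0.0599
gripper_force: 0.0
```

apply_moves --deltas '[{"fingers":60,"delta_pos":[0,-50,0],"angular":[0,0,0]},{"fingers":60,"delta_pos":[0,-100,0],"angular":[0,0,0]},{"fingers":60,"delta_pos":[0,-150,0],"angular":[0,0,0]},{"fingers":60,"delta_pos":[0,-150,0],"angular":[0,0,0]},{"fingers":60,"delta_pos":[0,-150,0],"angular":[0,0,0]}]'

```text
clock: 25.7
tool_pos: [0.4599, 0.0221, 0.1702]
orientation: [-180.0, -0.0, -3.8]
force: [0.2, -0.9, 0.1]
opening: 0.0602
gripper_force: 0.0
```

```bash
python3 - <<'E'
from plan import *
im=ctrl.snapshot("scene"); cv2.imwrite("pics/e.png",im[:,:,::-1])
E
```

```text
(no output)
```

View pics/e.png

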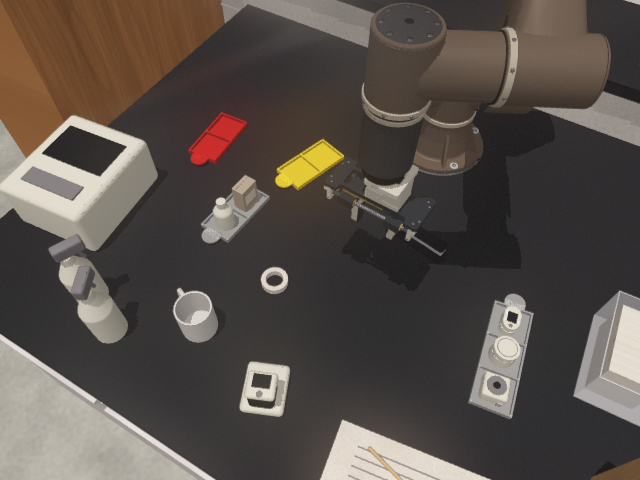

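Both kits are made up. The bottle (223,215) and carton (244,193) stand in the grey short tray. The pulse meter (512,318), jar (506,350) and tape measure (495,385) are in the long tray. The roll (275,280) and grip meter (265,388) have not moved, so I'm handing the job in.

```bash
python3 -c "
from plant import ctrl
print(ctrl.close_job())"
```

```text
the job is handed in; nothing more can be done
None
```

Both kits are made up and the job was handed in at about 26 s; the last picture shows all five things upright in their compartments, with the tape roll and grip meter where they were, but the hand-in returned no verdict.

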